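# Set up the ball launcher and hold it drawn

### The job

Set up the ball launcher for the lesson: lay the two plain wooden slats side by side across the two dark cleats, one along each row of blue marks, and then lay the red slat crosswise over the middle of both. Then draw back the black spring carriage that carries the orange handle until its yellow pointer is over the red mark, and finish the program while still holding it there, so that a ball can be loaded. The target must stay standing; leave the mug, mouse, pen pot and dish of balls where they are.

Things in the scene. Friction and masses are not known exactly. Their poses are not given: they have to be found in the camera images.
- rig: Fixed plywood board 330 x 130 x 10 mm. Origin: underside centre, on the desk; x along it to the target end, z up. Two dark cleats along y, 110 long, 20 wide, tops 22 mm above the desk, at x = +64 and +136 mm; on each, blue marks 22 mm wide at y = +36 and -36. Behind: aluminium channel along x, walls 28 mm above the desk, with the carriage; end plate of that height at x = -162.
- seat_left (a point): Point midway between the two cleats (x = +100 mm, y = +36 mm on the board), level with the cleat tops (22 mm above the desk), on the middle of one row of two blue marks. The underside centre of one plain slat belongs here, the slat's length along the board's x. Axes as the board's.
- seat_right (a point): The same for the other row of blue marks, at y = -36 mm.
- cap_seat (a point): Point over the middle of the four marks (x = +100 mm, y = 0), 34 mm above the desk, level with the tops of the plain slats once laid. The underside centre of the red slat belongs here, its length along the board's y. Axes as the board's.
- slat_a: Loose plain pale wooden slat, 110 x 20 x 12 mm, about 18 g, lying flat on the desk. Origin: centre of its underside; x along its length, z up. Interchangeable with the other plain slat.
- slat_b: The other loose plain wooden slat, the same in every way.
- slat_red: Loose slat painted red, of the same size and weight; goes on top.
- carriage: Black spring carriage 75 x 60 mm, origin on its middle, 11 mm above the desk, axes as the board's; body top 30 mm, an 8 mm front lip rises to 52 mm above the desk. Slides only along the board's x: home with its origin at board x = -20 mm, front at +17.5 mm; can be drawn 98 mm to -x. A spring pulls it home with about 5 N at home and 10 N when drawn 80 mm; let go, it runs home.
- handle (a point): Centre of the foot of the handle, 30 mm above the desk: an orange upright paddle on the carriage, 30 mm behind its middle, 14 mm along the board's x, 36 mm along y, 42 mm high (top 72 mm above the desk). Axes as the board's. Can be pinched from above across its 14 mm. Moves with the carriage.
- pointer (a point): Near the tip of the yellow pointer, a thin blade 4 mm wide that sticks out of the carriage's +y side over the channel wall, 31 mm above the desk, in line with the handle's middle. Moves with the carriage.
- mark: Red mark block fixed beside the channel: 14 mm along the board's x, 20 mm across, 17 mm high. Origin: centre of its underside; axes as the board's. It is set at a different place along the board each time, 40 to 85 mm behind the pointer's home. The pointer passes just above it.
- mug: White mug, 76 mm across, 90 mm high, standing on the desk; leave alone. Origin: centre of its underside.
- mouse: Black computer mouse, 100 x 60 x 35 mm, on a red mat; leave alone. Origin: centre of its underside.
- pen_pot: Dark pen pot, 76 mm across, 100 mm high, pens up to 155 mm; leave alone. Origin: centre of its underside.
- ball_dish: Blue dish, 104 mm across, 30 mm high, with three balls fixed in it; leave alone. Origin: centre of its underside.

How it is judged (in metres and radians):
On the way, in this order (a step that is already met when the one before it is completed fails the run):
1. the two plain slats lie across the cleats on the blue marks, let go ((((x of slat_a in the frame of seat_left between -0.016 and 0.016 m and y of slat_a in the frame of seat_left between -0.011 and 0.011 m and z of slat_a in the frame of seat_left between -0.003 and 0.004 m and angle between the x axis of slat_a and the x axis of rig, either way round below 0.2 rad) and (x of slat_b in the frame of seat_right between -0.016 and 0.016 m and y of slat_b in the frame of seat_right between -0.011 and 0.011 m and z of slat_b in the frame of seat_right between -0.003 and 0.004 m and angle between the x axis of slat_b and the x axis of rig, either way round below 0.2 rad)) or ((x of slat_b in the frame of seat_left between -0.016 and 0.016 m and y of slat_b in the frame of seat_left between -0.011 and 0.011 m and z of slat_b in the frame of seat_left between -0.003 and 0.004 m and angle between the x axis of slat_b and the x axis of rig, either way round below 0.2 rad) and (x of slat_a in the frame of seat_right between -0.016 and 0.016 m and y of slat_a in the frame of seat_right between -0.011 and 0.011 m and z of slat_a in the frame of seat_right between -0.003 and 0.004 m and angle between the x axis of slat_a and the x axis of rig, either way round below 0.2 rad))) and contact force between the fingers and slat_a below 0.1 N and contact force between the fingers and slat_b below 0.1 N and linear speed of each of slat_a, slat_b below 0.02 m/s), for 0.2 s.
2. the red slat lies crosswise over the middle of both, let go (all of step 1 and x of slat_red in the frame of cap_seat between -0.015 and 0.015 m and y of slat_red in the frame of cap_seat between -0.015 and 0.015 m and z of slat_red in the frame of cap_seat between -0.004 and 0.005 m and angle between the x axis of slat_red and the y axis of rig, either way round below 0.2 rad and contact force between the fingers and slat_red below 0.1 N and linear speed of slat_red below 0.02 m/s), for 0.2 s.
At the end, for the whole second after the job is handed in: Plain slats one on each seat (16 mm along, 11 mm across, 0.2 rad), red slat crosswise on both (15 mm, 0.2 rad), all at rest, untouched; pointer within 7 mm of the red mark's middle, carriage at rest, fingers on the carriage or handle with over 2 N (all of step 2 and x of pointer in the frame of mark between -0.007 and 0.007 m and linear speed of carriage below 0.02 m/s and contact force between the fingers and carriage above 2 N); the arm keeps its last pose, push and grip.
It fails at once if the mug is moved by more than 20 mm (distance of mug from where it was at the start of the episode above 0.02 m).
It fails at once if the computer mouse is moved by more than 20 mm (distance of mouse from where it was at the start of the episode above 0.02 m).
It fails at once if the pen pot is moved by more than 20 mm (distance of pen_pot from where it was at the start of the episode above 0.02 m).
It fails at once if the dish of balls is moved by more than 20 mm (distance of ball_dish from where it was at the start of the episode above 0.02 m).
It also fails if it takes over 72 s, if anything falls off the work surface, if the arm or the gripper's body presses on something with over 40 N, if the wrist force passes 120 N, or if a joint passes its speed limit or range.

### The arm

A 6-joint arm with a two-finger parallel gripper is mounted at the origin on the work surface. World frame = base frame: x ahead of the robot, y to its left, z up, the work surface at z = 0. Lengths are in m, angles in degrees, forces in N, time in s.
With the tool pointing down it reaches from about 0.375 to 0.9 m from the base axis. Payload 3.1 kg.
Tool frame: the origin (TCP) lies between the finger pads; the fingertips stand 22 mm ahead of it and the grasp point (between the pads) lies 3 mm ahead of it (bot.tip_extent is the distance from the TCP to the fingertips, in m); y points along the fingers, z is the direction in which the jaws open and shut, and the axes are right-handed (so a half turn about y gives the same grasp; the last joint's range is limited). The gripper opens to 87 mm and grips with 3 to 60 N. Pads are 19 mm wide; open, the fingers measure 117 mm over their backs; the gripper's body (75 mm by 190 mm) begins 51 mm behind the grasp point.
Start: joints at [52.798, 30.224, 82.088, -0, 67.689, -10.227], TCP at [0.283, 0.557, 0.245] pointing down, gripper open.
Joint ranges: [-176.69, 176.69], [-43.24, 126.21], [12.49, 139.97], [-82, 262], [0, 151.66], [-163.58, 163.58]. Speed limits (degrees/s): [159.86, 159.86, 180, 180, 180, 180].

### API

Orientations are given as a 3x3 rotation matrix whose columns are the frame's x, y, z axes.
In Python, from rig import bot, eyes, models gives the robot as it stands. The module is installed in compiled form; this text tells all that it offers.
- The arm moves only by the tool arm_command, never from a script. Its arguments are lists of equal length, an entry for each row: "translation": the shift along the tool's x, y, z each as a share of 0.08 m, from -1 to 1, a list of three; "rotation": the turn, a rotation vector about the tool's x, y, z each as a share of 60 degrees, from -1 to 1, a list of three; "grip": the closure, from -1 (fully open) to 1 (shut), so that 0 is half open. In form: {"translation": [[x, y, z], ...], "rotation": [[rx, ry, rz], ...], "grip": [grip, ...]}. A call has 1 to 5 rows; each row is the pose to reach, as a shift and turn from the pose commanded when the call began, along the tool's axes at that moment; what a row does not reach only later rows make up. A row lasts 1/10 s, in which the tool goes at most 50 mm and 8.59 degrees, less where a joint would pass 70% of its speed; a pose out of reach is approached as far as the arm can. A call with a number of a shift or a turn outside -1 to 1 is refused whole. A call with a gripper value outside its range is refused whole. The fingers move at their own pace and stop on an object; the grip force is fixed at half the most. Time passes only in rows, so rows that repeat a pose let the fingers close. It gives the time, the measured TCP pose, the force and the opening at its end, in the units of the state.
- bot.read_state(): the state, without advancing time (a new reading comes with each control period).
- eyes.capture(name): name is "side" or "top" or "wrist"; returns a dict with "image" (384x512x3 uint8, blue, green, red), "mtx" (3x3 intrinsics, pixels), "rvec" (rotation vector, rad) and "tvec" (3), from world to camera coordinates, as OpenCV has them; the wrist camera has in their place "hand_eye" (4x4, takes a point from camera to tool coordinates, whose origin is the TCP and whose axes are the tool frame's). Camera axes: x right, y down, z forward; pixel columns grow to the right and rows downward; lengths in m; the calibration is good to about 2 mm. A picture is of the moment at which its call begins: read the wrist's pose just before it. There is no depth.
- bot.hand_in(): hands the job in, once; it reports no verdict.
Trained networks look in the newest picture that a camera, given by its name, has taken for a name from the list of things; names that differ only in an ending like _2 or _b are one class to them, and where a whole thing is asked for, a point or a joint stands for the part that bears it (a point fixed in the world has none). Each returns a list of dicts, best first, with "conf" (0 to 1); they miss things now and then, are a little off and sometimes report something else, mostly with a low value. They report only what shows in the picture. A call takes as long as a camera call.
- models.recognise(camera, thing): "extent" ([left, top, right, bottom] as shares, 0 to 1, of the picture: columns of its width, rows of its height, round what is visible of it).
- models.spot_point(camera, thing): "point" ([column, row] as shares, 0 to 1, of the picture: columns of its width, rows of its height: a listed point, or the origin of a listed thing).
The state is a dict: "time_s": time; "joint_positions": joint angles; "qvel": joint speeds; "tau": joint torques, N m; "position": TCP position; "tcp_rot": TCP orientation; "force": force on the tool from outside, world axes, zero at the start; "moment": the same for the moment, N m; "opening": opening from 0.0 (shut) to 1.0 (fully open).
Only numpy, scipy, OpenCV 4.12 (cv2) and the standard library are available. Lean on these libraries where they do the work, as an engineer would, in place of code of your own. Each camera call takes 0.05 s, during which the arm holds its last target. There are 200 camera calls.

## Working session

There is one attempt and no reset: what is moved stays moved. The work goes in short steps, Python scripts to look and compute and a tool call to move; the robot and the scene stay as the last step left them, time stands still between calls to the robot, and variables do not carry over. Pictures are saved under pics/ and viewed, about 8 in all and at most 12, crops included, and the job is handed in when it is done.

Besides the shell and the picture viewer there is one more tool, called after "Emit:" as name(argument=value, ...) on one line, values as JSON. arm_command: Moves the arm, as the interface text tells. Shift numbers are shares of 0.08 m and turn numbers shares of 60 degrees, none past 1 either way. Its arguments: {"type":"object","properties":{"translation":{"type":"array"},"rotation":{"type":"array"},"grip":{"type":"array"}},"required":["translation","rotation","grip"]}

```bash
mkdir -p pics; cat > h.py <<'E'
import numpy as np, cv2
from rig import bot, eyes, models
def cap(n,save=None):
    c=eyes.capture(n)
    if save: cv2.imwrite('pics/'+save+'.png',c['image'])
    return c
def ray(c,px):
    p=cv2.undistortPoints(np.array([[px]],float),c['mtx'],None).ravel()
    R=cv2.Rodrigues(np.array(c['rvec'],float))[0]; t=np.array(c['tvec'],float).ravel()
    return -R.T@t, R.T@np.array([p[0],p[1],1])
def at(c,px,z):
    o,d=ray(c,px); return o+d*(z-o[2])/d[2]
def proj(c,P):
    return cv2.projectPoints(np.array(P,float).reshape(-1,3),np.array(c['rvec'],float),np.array(c['tvec'],float),c['mtx'],None)[0].reshape(-1,2)
E
python3 - <<'E'
from h import *
np.set_printoptions(precision=4,suppress=True)
s=bot.read_state(); print(s['time_s'],s['position'],s['tcp_rot'],s['opening'])
Z=dict(rig=0,seat_left=.022,seat_right=.022,cap_seat=.034,slat_a=0,slat_red=0,carriage=.011,handle=.03,pointer=.031,mark=0,mug=0,mouse=0,pen_pot=0,ball_dish=0)
for n in ('top','side'):
    c=cap(n,n+'0')
    print(n,ray(c,(256,192)))
    for k,z in Z.items():
        for r in models.spot_point(n,k)[:3]:
            if r['conf']>.2:
                px=np.array(r['point'])*[512,384]; print(k,round(r['conf'],2),px.round(1),at(c,px,z)[:2])
E
```

```text
0.0 [0.2831 0.5564 0.2436] [[ 0.8912 -0.0013  0.4536]
 [-0.4536 -0.0018  0.8912]
 [-0.0004 -1.     -0.0022]] 0.998303048759625
top (array([ 0.4074, -0.0148,  1.3806]), array([ 0.154 , -0.0017, -0.9881]))
rig 0.95 [264.1 210.9] [ 0.5559 -0.0446]
rig 0.74 [337.1 201.3] [ 0.5867 -0.2992]
rig 0.23 [291.2 206.2] [ 0.5712 -0.1389]
seat_left 0.98 [288.2 191.5] [ 0.6196 -0.128 ]
seat_right 0.7 [296.6 214.1] [ 0.5413 -0.1547]
cap_seat 0.91 [292.5 205.7] [ 0.5688 -0.1404]
slat_a 0.66 [162.1 231. ] [0.4903 0.3072]
slat_a 0.61 [344.9 241. ] [ 0.4492 -0.32  ]
slat_red 0.67 [335.5 203.9] [ 0.5776 -0.2933]
carriage 0.79 [257.7 210.6] [ 0.556  -0.0223]
handle 0.97 [248. 215.] [0.5393 0.0107]
pointer 0.55 [244.3 201.5] [0.5855 0.0231]
pointer 0.34 [227.1 209.5] [0.5587 0.0814]
pointer 0.27 [288.  193.4] [ 0.6117 -0.1264]
mark 0.52 [225.3 207.6] [0.5689 0.09  ]
mug 0.79 [141.4 179.2] [0.6724 0.3845]
mouse 0.72 [111.5 225.9] [0.5098 0.4819]
mouse 0.29 [290.1 205. ] [ 0.5754 -0.1353]
pen_pot 0.91 [392.7 227.9] [ 0.4921 -0.4869]
ball_dish 0.87 [230.1 149.8] [0.7753 0.0732]
ball_dish 0.68 [226.2 210. ] [0
[... 182 characters left out ...]
32]
seat_right 0.79 [253.7 231.5] [ 0.538  -0.1457]
cap_seat 0.95 [264.5 222.6] [ 0.5774 -0.1316]
slat_a 0.56 [249.2 287.1] [ 0.4678 -0.3223]
slat_a 0.44 [203.2 155. ] [0.4855 0.3124]
slat_red 0.87 [288.2 271.9] [ 0.5886 -0.3073]
carriage 0.81 [245.3 207. ] [ 0.5487 -0.0226]
handle 0.82 [242.8 196. ] [0.5509 0.0109]
pointer 0.56 [255.  192.8] [0.5933 0.012 ]
mark 0.62 [243.8 184. ] [0.5812 0.1019]
mug 0.63 [249.1 136.2] [0.686  0.3752]
mug 0.54 [278.4 337.5] [ 0.491  -0.4923]
mouse 0.5 [203.3 132.2] [0.5205 0.4614]
mouse 0.32 [243.4 206.4] [ 0.5468 -0.0065]
pen_pot 0.78 [279.5 338.3] [ 0.4929 -0.4953]
ball_dish 0.63 [299.  178.6] [0.774  0.0676]
ball_dish 0.44 [288.5 273.1] [ 0.5879 -0.3116]
```

```bash
python3 - <<'E'
import cv2
i=cv2.imread('pics/top0.png')[135:265,95:420]
a=cv2.resize(i,None,fx=2.46,fy=2.46,interpolation=cv2.INTER_CUBIC); cv2.imwrite('pics/top0c.png',a)
i=cv2.imread('pics/side0.png')[120:350,150:350]
a=cv2.resize(i,None,fx=2.6,fy=2.6,interpolation=cv2.INTER_CUBIC); cv2.imwrite('pics/side0c.png',a); print(a.shape)
E
```

```text
(598, 520, 3)
```

View pics/top0c.png

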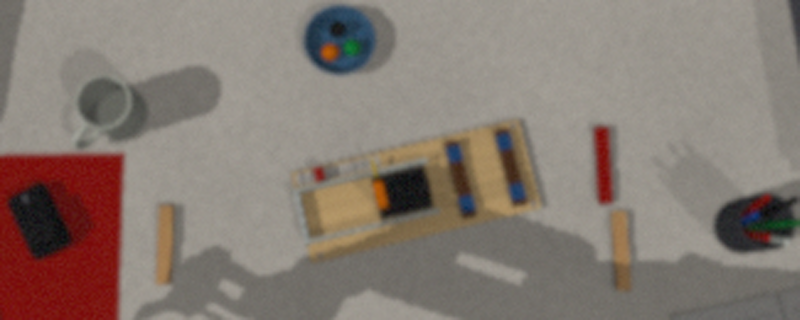

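View pics/side0c.png

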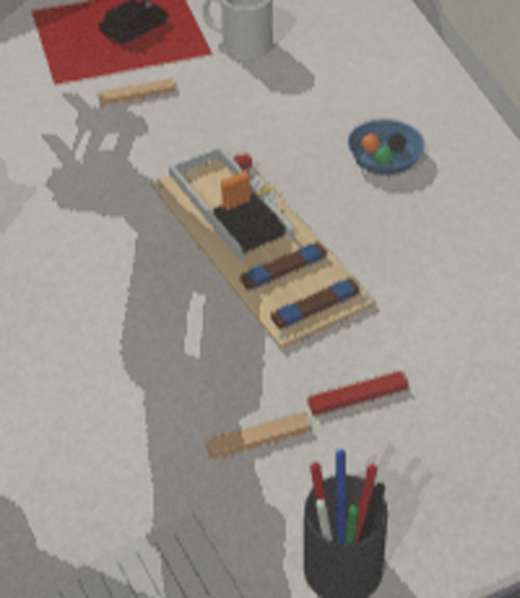

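Top crop: plain slats at (165,243) and (621,250), red slat at (602,165). Board runs from (300,215) to (530,165), with the handle at (380,193) and the mark at (319,173). The side view agrees. Moving to hover over the first slat for a wrist view.

Emit:
arm_command(translation=[[0.45, 0, -0.2], [0.9, 0, -0.4], [0.9, 0, -0.4]], rotation=[[0, 0, 0], [0, 0, 0], [0, 0, 0]], grip=[-1, -1, -1])

```text
time_s: 1.8
position: [0.3356, 0.4929, 0.2445]
tcp_rot: [[0.889, 0.001, 0.457], [-0.457, -0.002, 0.889], [0.002, -1.0, -0.001]]
force: [0.1, 1.1, -0.1]
opening: 1.004
```

Emit:
arm_command(translation=[[0.45, 0, -0.2], [0.9, 0, -0.4], [0.9, 0, -0.4]], rotation=[[0, 0, 0], [0, 0, 0], [0, 0, 0]], grip=[-1, -1, -1])

```text
time_s: 2.1
position: [0.3853, 0.4323, 0.2447]
tcp_rot: [[0.889, 0.001, 0.457], [-0.457, -0.001, 0.889], [0.001, -1.0, -0.0]]
force: [-0.0, 1.1, 0.3]
opening: 0.997
```

Emit:
arm_command(translation=[[0.45, 0, -0.2], [0.9, 0, -0.4], [0.9, 0, -0.4]], rotation=[[0, 0, 0], [0, 0, 0], [0, 0, 0]], grip=[-1, -1, -1])

```text
time_s: 2.4
position: [0.4349, 0.3717, 0.2447]
tcp_rot: [[0.889, 0.002, 0.457], [-0.457, -0.0, 0.889], [0.002, -1.0, 0.001]]
force: [-0.2, -0.4, 0.4]
opening: 1.003
```

Emit:
arm_command(translation=[[0.45, 0, -0.2], [0.9, 0, -0.4], [0.9, 0, -0.4]], rotation=[[0, -0.14, 0], [0, -0.28, 0], [0, -0.35, 0]], grip=[-1, -1, -1])

```text
time_s: 2.7
position: [0.4846, 0.3109, 0.2448]
tcp_rot: [[0.995, 0.002, 0.103], [-0.103, 0.0, 0.995], [0.002, -1.0, 0.0]]
force: [-0.5, 0.7, -0.5]
opening: 1.0
```

```bash
cat >> h.py <<'E'
def wrist(save=None):
    s=bot.read_state(); c=cap('wrist',save)
    T=np.eye(4); T[:3,:3]=s['tcp_rot']; T[:3,3]=s['position']
    W=np.linalg.inv(T@np.array(c['hand_eye']))
    c['rvec']=cv2.Rodrigues(W[:3,:3])[0]; c['tvec']=W[:3,3]
    return s,c
def yaw(R): R=np.array(R); return np.degrees(np.arctan2(R[1,2],R[0,2]))
E
python3 - <<'E'
from h import *
np.set_printoptions(precision=4,suppress=True)
s,c=wrist('w1'); print(s['time_s'],s['position'],yaw(s['tcp_rot']),s['joint_positions'])
print(c['hand_eye'],c['mtx'])
for p in ((0,0),(511,0),(511,383),(0,383)): print(at(c,p,0.012))
print([ (r['conf'],np.array(r['point'])*[512,384],at(c,np.array(r['point'])*[512,384],0)) for r in models.spot_point('wrist','slat_a')[:2]])
E
```

```text
2.7 [0.4846 0.3109 0.2448] 84.06882112194894 [ 21.5875  26.3641  89.3645  -0.051   64.1529 -62.4592]
[[-0.0007  0.9576  0.2882 -0.0794]
 [-0.0005 -0.2882  0.9576 -0.1403]
 [ 1.      0.0005  0.0006  0.0016]
 [ 0.      0.      0.      1.    ]] [[336.8473   0.     258.416 ]
 [  0.     336.8473 198.4896]
 [  0.       0.       1.    ]]
[0.2895 0.078  0.012 ]
[0.3409 0.5769 0.012 ]
[0.8203 0.6306 0.012 ]
[ 0.7471 -0.0745  0.012 ]
[(0.95, array([253.7984, 167.5008]), array([0.4837, 0.3075, 0.    ]))]
```

View pics/w1.png

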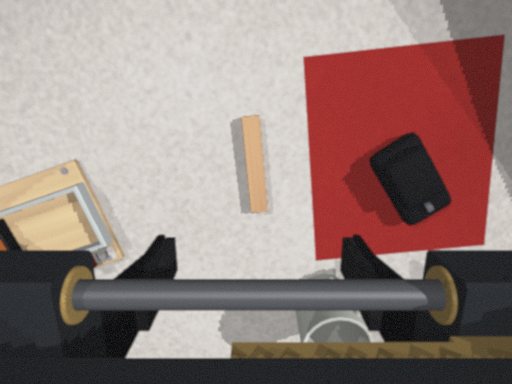

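Wrist view: plain slat centred at (253,163), nearly vertical in the image and clear of the mat. I'll segment it for position and angle.

```bash
cat >> h.py <<'E'
def slat(c,roi,z=.012,red=False,dbg=False):
    """roi=[l,t,r,b] px; returns centre (top face), direction deg, sizes"""
    l,t,r,b=roi; h=cv2.cvtColor(c['image'],cv2.COLOR_BGR2HSV)
    if red: m=((h[...,0]<8)|(h[...,0]>172))&(h[...,1]>130)&(h[...,2]>60)
    else: m=(h[...,0]>7)&(h[...,0]<24)&(h[...,1]>70)&(h[...,2]>90)
    k=np.zeros_like(m); k[t:b,l:r]=1; m=(m&k).astype(np.uint8)
    cs,_=cv2.findContours(m,0,1); q=max(cs,key=cv2.contourArea).reshape(-1,2)
    P=np.array([at(c,p,z)[:2] for p in q.astype(float)])*1000
    (cx,cy),(w,hh),a=cv2.minAreaRect(P.astype(np.float32))
    if w<hh: a+=90; w,hh=hh,w
    return np.array([cx,cy])/1000,(a+90)%180-90,w,hh
def togo(s,p,yw):
    R=np.array(s['tcp_rot']); d=R.T@(np.array(p)-np.array(s['position']))
    return 'shift shares',(d/.08).round(3),'turn y share',round((yaw(R)-yw)/60,3)
E
python3 - <<'E'
from h import *
import types
s=bot.read_state(); c=eyes.capture('wrist')
T=np.eye(4); T[:3,:3]=s['tcp_rot']; T[:3,3]=s['position']
W=np.linalg.inv(T@np.array(c['hand_eye'])); c['rvec']=cv2.Rodrigues(W[:3,:3])[0]; c['tvec']=W[:3,3]
p,a,w,hh=slat(c,(215,100,290,225)); print(p,a,w,hh)
print(togo(s,[p[0],p[1],.025],a+90))
E
```

```text
[0.47905704 0.30905688] -0.7633743286132812 108.89723205566406 19.316265106201172
('shift shares', array([-0.031,  2.744, -0.054]), 'turn y share', np.float64(-0.088))
```

Emit:
arm_command(translation=[[-0.03, 0.45, -0.05], [-0.03, 0.9, -0.05], [-0.03, 0.9, -0.05]], rotation=[[0, -0.088, 0], [0, -0.088, 0], [0, -0.088, 0]], grip=[-0.2, -0.2, -0.2])

```text
time_s: 3.15
position: [0.4748, 0.3086, 0.1685]
tcp_rot: [[1.0, -0.01, 0.012], [-0.012, -0.004, 1.0], [-0.01, -1.0, -0.004]]
force: [-0.9, 0.4, 0.5]
opening: 0.807
```

Emit:
arm_command(translation=[[0, 0.45, 0], [0, 0.9, 0], [0, 0.9, 0]], rotation=[[0, 0, 0], [0, 0, 0], [0, 0, 0]], grip=[-0.2, -0.2, -0.2])

```text
time_s: 3.45
position: [0.4764, 0.3086, 0.098]
tcp_rot: [[1.0, -0.007, 0.012], [-0.012, -0.003, 1.0], [-0.007, -1.0, -0.003]]
force: [-0.7, -0.7, -0.1]
opening: 0.621
```

Emit:
arm_command(translation=[[0, 0.35, 0], [0, 0.7, 0], [0, 0.94, 0], [0, 0.94, 0], [0, 0.94, 0]], rotation=[[0, 0, 0], [0, 0, 0], [0, 0, 0], [0, 0, 0], [0, 0, 0]], grip=[-0.2, -0.2, -0.2, -0.2, -0.2])

```text
time_s: 3.95
position: [0.4804, 0.3096, 0.0272]
tcp_rot: [[1.0, 0.002, 0.012], [-0.012, 0.001, 1.0], [0.002, -1.0, 0.001]]
force: [-0.7, -0.6, -0.5]
opening: 0.601
```

Emit:
arm_command(translation=[[0, 0, 0], [0, 0, 0], [0, 0, 0], [0, 0, 0], [0, 0, 0]], rotation=[[0, 0, 0], [0, 0, 0], [0, 0, 0], [0, 0, 0], [0, 0, 0]], grip=[1, 1, 1, 1, 1])

```text
time_s: 4.45
position: [0.4793, 0.3085, 0.0256]
tcp_rot: [[1.0, 0.0, 0.012], [-0.012, 0.0, 1.0], [0.0, -1.0, 0.0]]
force: [0.1, -0.4, 0.2]
opening: 0.229
```

Emit:
arm_command(translation=[[0, -0.5, 0], [0, -1, 0], [0, -1, 0]], rotation=[[0, 0, 0], [0, 0, 0], [0, 0, 0]], grip=[1, 1, 1])

```text
time_s: 4.75
position: [0.4825, 0.3099, 0.1099]
tcp_rot: [[1.0, 0.009, 0.012], [-0.012, 0.004, 1.0], [0.009, -1.0, 0.004]]
force: [0.4, -0.7, -0.5]
opening: 0.23
```

Emit:
arm_command(translation=[[0, -0.4, -0.4], [0, -0.8, -0.8], [0, -1, -1], [0, -1, -1]], rotation=[[0, 0, 0], [0, 0, 0], [0, 0, 0], [0, 0, 0]], grip=[1, 1, 1, 1])

```text
time_s: 5.15
position: [0.4794, 0.2272, 0.1871]
tcp_rot: [[1.0, 0.004, 0.015], [-0.015, 0.001, 1.0], [0.004, -1.0, 0.001]]
force: [0.1, 0.6, -1.1]
opening: 0.224
```

Emit:
arm_command(translation=[[0, -0.4, -0.4], [0, -0.8, -0.8], [0, -0.95, -1], [0, -0.95, -1]], rotation=[[0, 0, 0], [0, 0, 0], [0, 0, 0], [0, 0, 0]], grip=[1, 1, 1, 1])

```text
time_s: 5.55
position: [0.4783, 0.1478, 0.262]
tcp_rot: [[1.0, 0.002, 0.014], [-0.014, 0.0, 1.0], [0.002, -1.0, 0.0]]
force: [0.9, 0.6, -1.1]
opening: 0.225
```

Emit:
arm_command(translation=[[0, 0, -0.5], [0, 0, -1], [0, 0, -1]], rotation=[[0, 0, 0], [0, 0, 0], [0, 0, 0]], grip=[1, 1, 1])

```text
time_s: 5.85
position: [0.476, 0.0666, 0.2594]
tcp_rot: [[1.0, -0.003, 0.016], [-0.016, -0.001, 1.0], [-0.003, -1.0, -0.001]]
force: [0.5, 0.1, -0.3]
opening: 0.227
```

Emit:
arm_command(translation=[[0, 0, -0.5], [0, 0, -1], [0, 0, -1]], rotation=[[0, 0, 0], [0, 0, 0], [0, 0, 0]], grip=[1, 1, 1])

```text
time_s: 6.15
position: [0.4758, -0.0133, 0.2598]
tcp_rot: [[1.0, -0.002, 0.016], [-0.016, -0.0, 1.0], [-0.002, -1.0, -0.0]]
force: [0.7, 0.6, -0.6]
opening: 0.225
```

Emit:
arm_command(translation=[[0, 0, -0.25], [0, 0, -0.5], [0, 0, -0.75], [0, 0, -0.95], [0, 0, -0.95]], rotation=[[0, 0.13, 0], [0, 0.26, 0], [0, 0.39, 0], [0, 0.52, 0], [0, 0.65, 0]], grip=[1, 1, 1, 1, 1])

```text
time_s: 6.65
position: [0.4749, -0.0869, 0.2599]
tcp_rot: [[0.765, -0.001, 0.644], [-0.644, 0.001, 0.765], [-0.002, -1.0, 0.0]]
force: [1.2, -0.1, -1.1]
opening: 0.224
```

Emit:
arm_command(translation=[[0.2, 0, -0.2], [0.4, 0, -0.4], [0.55, 0, -0.6], [0.55, 0, -0.8], [0.55, 0, -0.8]], rotation=[[0, 0.13, 0], [0, 0.26, 0], [0, 0.39, 0], [0, 0.52, 0], [0, 0.65, 0]], grip=[1, 1, 1, 1, 1])

```text
time_s: 7.15
position: [0.4671, -0.1637, 0.2596]
tcp_rot: [[0.19, -0.003, 0.982], [-0.982, 0.002, 0.19], [-0.003, -1.0, -0.002]]
force: [-0.4, 1.4, 0.1]
opening: 0.224
```

```bash
cat >> h.py <<'E'
import pickle
def show(tags,name):
    s,c=wrist(name); pickle.dump((s,c),open(name+'.pkl','wb'))
    print(s['time_s'],np.round(s['position'],4),'yaw',round(yaw(s['tcp_rot']),1),'J6',s['joint_positions'][5],'open',s['opening'])
    for k,z in tags.items():
        for r in models.spot_point('wrist',k)[:2]:
            px=np.array(r['point'])*[512,384]; print(k,round(r['conf'],2),px.round(1),at(c,px,z)[:2].round(4))
    return s,c
E
python3 - <<'E'
from h import *
show(dict(rig=0,seat_left=.022,seat_right=.022,cap_seat=.034,carriage=.011,handle=.03,pointer=.031,mark=0),'w2')
E
```

```text
7.15 [ 0.4671 -0.1637  0.2596] yaw 10.9 J6 -43.25122375036586 open 0.22439113532311203
rig 0.87 [353.   74.4] [ 0.5506 -0.0394]
rig 0.37 [417.1  15.8] [0.6018 0.0304]
seat_left 0.7 [387.8 165.7] [ 0.6102 -0.1288]
seat_right 0.7 [323.3 171.5] [ 0.5398 -0.1493]
cap_seat 0.94 [360.9 167.6] [ 0.5768 -0.1351]
carriage 0.74 [354.2  54. ] [ 0.5436 -0.0206]
carriage 0.44 [365.3  16.8] [0.5453 0.0161]
handle 0.93 [365.5  18.3] [0.5413 0.01  ]
pointer 0.94 [418.5  14.2] [0.5912 0.0231]
```

View pics/w2.png

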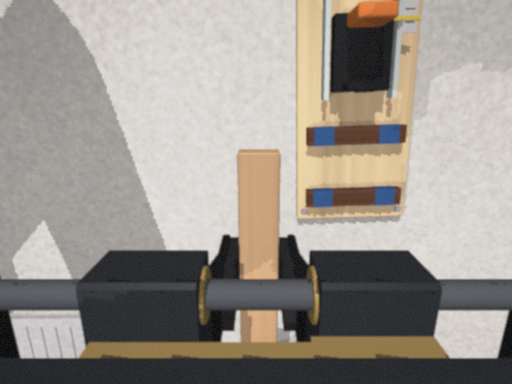

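Wrist view 2: slat held centrally. Blue marks at about (321,136), (389,134), (320,198) and (384,196). I'll fit the board pose to them.

```bash
cat >> h.py <<'E'
B=np.array([[.064,-.036],[.064,.036],[.136,-.036],[.136,.036]])
def fit(src,dst):
    a=src-src.mean(0); b=dst-dst.mean(0)
    th=np.arctan2((a[:,0]*b[:,1]-a[:,1]*b[:,0]).sum(),(a*b).sum())
    R=np.array([[np.cos(th),-np.sin(th)],[np.sin(th),np.cos(th)]]); t=dst.mean(0)-R@src.mean(0)
    return R,t,np.degrees(th),np.linalg.norm(src@R.T+t-dst,axis=1)
E
python3 - <<'E'
from h import *
s,c=pickle.load(open('w2.pkl','rb'))
h=cv2.cvtColor(c['image'],cv2.COLOR_BGR2HSV)
m=((h[...,0]>100)&(h[...,0]<125)&(h[...,1]>120)).astype(np.uint8); m[:,:295]=0;m[230:]=0
n,_,st,ce=cv2.connectedComponentsWithStats(m)
q=[(ce[i],st[i]) for i in range(1,n) if st[i,4]>100]; print(q)
q=sorted([x[0] for x in q],key=lambda p:(p[1]>165,p[0]))
P=np.array([at(c,p,.022)[:2] for p in q]); print(P)
R,t,th,res=fit(B,P); print(t,th,res)
np.save('rig.npy',np.r_[t,th])
for n,b in dict(left=(.1,.036),right=(.1,-.036),cap=(.1,0),handle=(-.05,0)).items(): print(n,R@b+t)
L=R@[.1,.036]+t
print(togo(s,[*L,.12],th+90))
# held slat angle
print(slat(c,(225,140,295,230),z=s['position'][2]-.013))
E
```

```text
[(array([389.01592357, 133.9044586 ]), array([380, 125,  19,  18, 314], dtype=int32)), (array([323.915625, 135.934375]), array([315, 128,  19,  17, 320], dtype=int32)), (array([384.47038328, 195.26132404]), array([376, 187,  18,  17, 287], dtype=int32)), (array([322.56187291, 197.08026756]), array([314, 189,  18,  17, 299], dtype=int32))]
[[ 0.53072214 -0.11009678]
 [ 0.60093711 -0.09419938]
 [ 0.54647017 -0.17904952]
 [ 0.61684335 -0.16311284]]
[ 0.55151341 -0.03911675] -77.1559680599461 [0.00058429 0.00069358 0.00069003 0.00059831]
left [ 0.60884243 -0.12861191]
right [ 0.53864396 -0.14461735]
cap [ 0.57374319 -0.13661463]
handle [0.54039852 0.00963219]
('shift shares', array([-0.089,  1.742,  1.826]), 'turn y share', np.float64(-0.032))
(array([ 0.46003857, -0.12586228]), -79.00854396820068, 38.62136459350586, 19.119428634643555)
```

Emit:
arm_command(translation=[[-0.04, 0, 0.45], [-0.09, 0, 0.9], [-0.09, 0, 0.9]], rotation=[[0, 0, 0], [0, 0, 0], [0, 0, 0]], grip=[1, 1, 1])

```text
time_s: 7.9
position: [0.5407, -0.143, 0.2617]
tcp_rot: [[0.199, 0.005, 0.98], [-0.98, -0.001, 0.199], [0.002, -1.0, 0.005]]
force: [-0.1, -0.0, -1.1]
opening: 0.228
```

Emit:
arm_command(translation=[[0, 0, 0.45], [0, 0, 0.92], [0, 0, 0.92]], rotation=[[0, -0.032, 0], [0, -0.032, 0], [0, -0.032, 0]], grip=[1, 1, 1])

```text
time_s: 8.2
position: [0.6123, -0.1288, 0.2613]
tcp_rot: [[0.231, 0.004, 0.973], [-0.973, -0.001, 0.231], [0.002, -1.0, 0.004]]
force: [-0.5, -0.2, -0.3]
opening: 0.219
```

Emit:
arm_command(translation=[[0, 0.45, 0], [0, 0.9, 0], [0, 0.9, 0], [0, 0.9, 0]], rotation=[[0, 0, 0], [0, 0, 0], [0, 0, 0], [0, 0, 0]], grip=[1, 1, 1, 1])

```text
time_s: 8.6
position: [0.6078, -0.1293, 0.1893]
tcp_rot: [[0.229, -0.002, 0.974], [-0.974, 0.001, 0.229], [-0.001, -1.0, -0.002]]
force: [0.2, 0.6, 0.0]
opening: 0.226
```

Emit:
arm_command(translation=[[0, 0.45, 0], [0, 0.9, 0], [0, 0.9, 0], [0, 0.9, 0], [0, 0.9, 0]], rotation=[[0, 0, 0], [0, 0, 0], [0, 0, 0], [0, 0, 0], [0, 0, 0]], grip=[1, 1, 1, 1, 1])

```text
time_s: 9.1
position: [0.6107, -0.13, 0.1203]
tcp_rot: [[0.229, 0.005, 0.973], [-0.973, -0.002, 0.229], [0.003, -1.0, 0.004]]
force: [-0.0, -0.2, 0.6]
opening: 0.224
```

```bash
python3 - <<'E'
from h import *
s=bot.read_state(); print(s['position'],s['force'])
print(togo(s,[.6088,-.1286,.0485],12.85))
E
```

```text
[ 0.61066308 -0.13000151  0.12030577] [-0.02038037 -0.22807343  0.64594407]
('shift shares', array([-0.025,  0.897, -0.023]), 'turn y share', np.float64(0.006))
```

Emit:
arm_command(translation=[[-0.02, 0.35, -0.02], [-0.02, 0.7, -0.02], [-0.02, 0.7, -0.02], [-0.02, 0.7, -0.02], [-0.02, 0.7, -0.02]], rotation=[[0, 0, 0], [0, 0, 0], [0, 0, 0], [0, 0, 0], [0, 0, 0]], grip=[1, 1, 1, 1, 1])

```text
time_s: 9.6
position: [0.6086, -0.1286, 0.0637]
tcp_rot: [[0.229, 0.004, 0.973], [-0.973, -0.002, 0.229], [0.003, -1.0, 0.004]]
force: [-0.0, 0.4, 0.3]
opening: 0.228
```

```bash
python3 - <<'E'
from h import *
s=bot.read_state(); print(s['position'],s['force'])
print(togo(s,[.6088,-.1286,.0485],12.85))
E
```

```text
[ 0.60855989 -0.12862836  0.06369842] [-0.01895221  0.35608253  0.25433553]
('shift shares', array([-0.   ,  0.19 ,  0.002]), 'turn y share', np.float64(0.006))
```

Emit:
arm_command(translation=[[0, 0.1, 0], [0, 0.19, 0], [0, 0.19, 0], [0, 0.19, 0], [0, 0.19, 0]], rotation=[[0, 0, 0], [0, 0, 0], [0, 0, 0], [0, 0, 0], [0, 0, 0]], grip=[1, 1, 1, 1, 1])

```text
time_s: 10.1
position: [0.6078, -0.1283, 0.0467]
tcp_rot: [[0.229, 0.002, 0.973], [-0.973, -0.001, 0.229], [0.001, -1.0, 0.002]]
force: [1.7, 0.2, 5.6]
opening: 0.226
```

Emit:
arm_command(translation=[[0, 0, 0], [0, 0, 0], [0, 0, 0], [0, 0, 0]], rotation=[[0, 0, 0], [0, 0, 0], [0, 0, 0], [0, 0, 0]], grip=[0.1, 0.1, 0.1, 0.1])

```text
time_s: 10.5
position: [0.6063, -0.1277, 0.0456]
tcp_rot: [[0.229, -0.001, 0.973], [-0.973, 0.001, 0.229], [-0.001, -1.0, -0.001]]
force: [0.1, 0.3, 0.5]
opening: 0.428
```

Emit:
arm_command(translation=[[0, -0.4, 0], [0, -0.9, 0], [0, -0.9, 0]], rotation=[[0, 0, 0], [0, 0, 0], [0, 0, 0]], grip=[0.1, 0.1, 0.1])

```text
time_s: 10.8
position: [0.6102, -0.1292, 0.123]
tcp_rot: [[0.229, 0.009, 0.973], [-0.973, -0.004, 0.229], [0.006, -1.0, 0.008]]
force: [0.6, -0.9, 0.0]
opening: 0.448
```

Emit:
arm_command(translation=[[0, -0.4, -0.4], [0, -0.8, -0.8], [0, -1, -1], [0, -1, -1]], rotation=[[0, 0, 0], [0, 0, 0], [0, 0, 0], [0, 0, 0]], grip=[-0.2, -0.2, -0.2, -0.2])

```text
time_s: 11.2
position: [0.5279, -0.1468, 0.1998]
tcp_rot: [[0.227, 0.002, 0.974], [-0.974, -0.001, 0.227], [0.001, -1.0, 0.001]]
force: [0.7, -0.8, 0.0]
opening: 0.593
```

```bash
python3 - <<'E'
from h import *
s=bot.read_state(); print(s['time_s'],s['position'],yaw(s['tcp_rot']))
print(togo(s,[.46,-.30,.25],89))
E
```

```text
11.2 [ 0.52791638 -0.1467564   0.1998337 ] 13.144560350426412
('shift shares', array([ 1.673, -0.626, -1.261]), 'turn y share', np.float64(-1.264))
```

Emit:
arm_command(translation=[[0.4, -0.3, -0.3], [0.8, -0.3, -0.6], [0.84, -0.3, -0.63]], rotation=[[0, 0, 0], [0, 0, 0], [0, 0, 0]], grip=[-0.2, -0.2, -0.2])

```text
time_s: 11.5
position: [0.4952, -0.2268, 0.2217]
tcp_rot: [[0.225, 0.001, 0.974], [-0.974, -0.002, 0.225], [0.002, -1.0, 0.0]]
force: [0.3, 0.4, -0.7]
opening: 0.601
```

Emit:
arm_command(translation=[[0.2, -0.3, -0.2], [0.4, -0.3, -0.4], [0.6, -0.3, -0.5], [0.84, -0.3, -0.63], [0.84, -0.3, -0.63]], rotation=[[0, -0.13, 0], [0, -0.26, 0], [0, -0.4, 0], [0, -0.53, 0], [0, -0.63, 0]], grip=[-0.2, -0.2, -0.2, -0.2, -0.2])

```text
time_s: 12.0
position: [0.4619, -0.3021, 0.2447]
tcp_rot: [[0.779, -0.0, 0.627], [-0.627, 0.0, 0.779], [-0.0, -1.0, -0.0]]
force: [1.1, -0.1, -0.3]
opening: 0.602
```

Emit:
arm_command(translation=[[0, 0, 0], [0, 0, 0], [0, 0, 0], [0, 0, 0], [0, 0, 0]], rotation=[[0, -0.13, 0], [0, -0.26, 0], [0, -0.4, 0], [0, -0.53, 0], [0, -0.63, 0]], grip=[-0.2, -0.2, -0.2, -0.2, -0.2])

```text
time_s: 12.5
position: [0.4622, -0.2992, 0.2444]
tcp_rot: [[1.0, -0.001, 0.015], [-0.015, 0.002, 1.0], [-0.001, -1.0, 0.002]]
force: [0.1, -0.4, -0.7]
opening: 0.6
```

Emit:
arm_command(translation=[[0, 0, 0], [0, 0, 0], [0, 0, 0]], rotation=[[0, 0, 0], [0, 0, 0], [0, 0, 0]], grip=[-0.2, -0.2, -0.2])

```text
time_s: 12.8
position: [0.4618, -0.2998, 0.2455]
tcp_rot: [[1.0, -0.001, 0.022], [-0.022, 0.001, 1.0], [-0.001, -1.0, 0.001]]
force: [0.9, -0.8, 0.4]
opening: 0.604
```

```bash
python3 - <<'E'
from h import *
show(dict(slat_a=0,slat_red=0,mark=0),'w3')
E
```

```text
12.8 [ 0.4618 -0.2998  0.2455] yaw 88.8 J6 -133.38891480338603 open 0.6036538709809742
slat_a 0.65 [234.3 171.1] [ 0.4645 -0.326 ]
slat_red 0.57 [255.7 262.8] [ 0.5836 -0.3038]
```

View pics/w3.png

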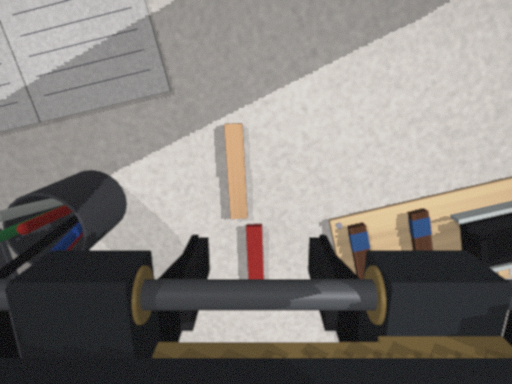

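Wrist view 3: plain slat B at (235,171), red slat below it at (255,250), partly behind the gripper, and pen pot on the left.

```bash
python3 - <<'E'
from h import *
s,c=pickle.load(open('w3.pkl','rb'))
p,a,w,hh=slat(c,(200,110,265,224)); print(p,a,w,hh)
print(togo(s,[*p,.025],a+90))
print(slat(c,(235,222,275,285),red=True))
E
```

```text
[ 0.46392688 -0.32354355] 1.161899447441101 108.90132141113281 19.546417236328125
('shift shares', array([ 0.035,  2.756, -0.299]), 'turn y share', np.float64(-0.04))
(array([ 0.56364459, -0.30476215]), 0.6444451212882996, 72.5242691040039, 17.761390686035156)
```

Emit:
arm_command(translation=[[0.04, 0.45, -0.3], [0.04, 0.9, -0.3], [0.04, 0.9, -0.3]], rotation=[[0, -0.04, 0], [0, -0.04, 0], [0, -0.04, 0]], grip=[-0.2, -0.2, -0.2])

```text
time_s: 13.3
position: [0.4618, -0.3222, 0.1701]
tcp_rot: [[1.0, -0.007, -0.02], [0.02, 0.008, 1.0], [-0.007, -1.0, 0.008]]
force: [-1.4, 1.3, -0.4]
opening: 0.6
```

Emit:
arm_command(translation=[[0, 0.45, 0], [0, 0.9, 0], [0, 0.9, 0], [0, 0.9, 0], [0, 0.9, 0]], rotation=[[0, 0, 0], [0, 0, 0], [0, 0, 0], [0, 0, 0], [0, 0, 0]], grip=[-0.2, -0.2, -0.2, -0.2, -0.2])

```text
time_s: 13.8
position: [0.4656, -0.3253, 0.1046]
tcp_rot: [[1.0, 0.003, -0.022], [0.022, -0.003, 1.0], [0.003, -1.0, -0.003]]
force: [-0.5, 0.3, -0.6]
opening: 0.596
```

Emit:
arm_command(translation=[[0, 0.35, 0], [0, 0.7, 0], [0, 0.94, 0], [0, 0.94, 0], [0, 0.94, 0]], rotation=[[0, 0, 0], [0, 0, 0], [0, 0, 0], [0, 0, 0], [0, 0, 0]], grip=[-0.2, -0.2, -0.2, -0.2, -0.2])

```text
time_s: 14.3
position: [0.4653, -0.3251, 0.0286]
tcp_rot: [[1.0, 0.002, -0.021], [0.021, -0.002, 1.0], [0.002, -1.0, -0.002]]
force: [0.4, -0.7, -0.4]
opening: 0.606
```

Emit:
arm_command(translation=[[0, 0, 0], [0, 0, 0], [0, 0, 0], [0, 0, 0], [0, 0, 0]], rotation=[[0, 0, 0], [0, 0, 0], [0, 0, 0], [0, 0, 0], [0, 0, 0]], grip=[1, 1, 1, 1, 1])

```text
time_s: 14.8
position: [0.4644, -0.3243, 0.0272]
tcp_rot: [[1.0, 0.0, -0.021], [0.021, -0.0, 1.0], [0.0, -1.0, -0.0]]
force: [-0.1, -1.1, 0.7]
opening: 0.23
```

Emit:
arm_command(translation=[[0, -0.4, 0], [0, -1, 0], [0, -1, 0], [0, -1, 0]], rotation=[[0, 0, 0], [0, 0, 0], [0, 0, 0], [0, 0, 0]], grip=[1, 1, 1, 1])

```text
time_s: 15.2
position: [0.4648, -0.3247, 0.1081]
tcp_rot: [[1.0, 0.002, -0.021], [0.021, -0.002, 1.0], [0.002, -1.0, -0.002]]
force: [0.2, -0.2, -0.6]
opening: 0.221
```

Emit:
arm_command(translation=[[0, -0.4, 0], [0, -1, 0], [0, -1, 0], [0, -1, 0], [0, -1, 0]], rotation=[[0, 0.13, 0], [0, 0.26, 0], [0, 0.39, 0], [0, 0.52, 0], [0, 0.64, 0]], grip=[1, 1, 1, 1, 1])

```text
time_s: 15.7
position: [0.4635, -0.3234, 0.1856]
tcp_rot: [[0.794, -0.002, 0.609], [-0.609, 0.002, 0.794], [-0.003, -1.0, 0.0]]
force: [-0.1, -0.7, -0.6]
opening: 0.223
```

Emit:
arm_command(translation=[[0, 0, 0], [0, 0, 0], [0, 0, 0], [0, 0, 0], [0, 0, 0]], rotation=[[0, 0.13, 0], [0, 0.26, 0], [0, 0.39, 0], [0, 0.52, 0], [0, 0.66, 0]], grip=[1, 1, 1, 1, 1])

```text
time_s: 16.2
position: [0.4634, -0.3233, 0.1848]
tcp_rot: [[0.223, -0.003, 0.975], [-0.975, 0.003, 0.223], [-0.004, -1.0, -0.002]]
force: [-0.2, 0.2, 0.4]
opening: 0.221
```

```bash
python3 - <<'E'
from h import *
s=bot.read_state(); print(s['time_s'],s['position'],yaw(s['tcp_rot']))
print(togo(s,[.5386,-.1446,.185],12.85))
E
```

```text
16.2 [ 0.4633932  -0.32331015  0.1848386 ] 12.883725995955823
('shift shares', array([-1.968,  0.002,  1.415]), 'turn y share', np.float64(0.001))
```

Emit:
arm_command(translation=[[-0.49, 0, 0.35], [-0.98, 0, 0.71], [-0.98, 0, 0.71]], rotation=[[0, 0, 0], [0, 0, 0], [0, 0, 0]], grip=[1, 1, 1])

```text
time_s: 16.5
position: [0.5013, -0.2288, 0.1848]
tcp_rot: [[0.234, -0.005, 0.972], [-0.972, 0.006, 0.234], [-0.007, -1.0, -0.003]]
force: [-0.0, -0.0, -0.3]
opening: 0.226
```

Emit:
arm_command(translation=[[-0.49, 0, 0.35], [-0.98, 0, 0.71], [-0.98, 0, 0.71], [-0.98, 0, 0.71]], rotation=[[0, 0, 0], [0, 0, 0], [0, 0, 0], [0, 0, 0]], grip=[1, 1, 1, 1])

```text
time_s: 16.9
position: [0.5385, -0.1448, 0.1856]
tcp_rot: [[0.232, -0.003, 0.973], [-0.973, 0.001, 0.232], [-0.001, -1.0, -0.002]]
force: [0.2, -0.1, -0.2]
opening: 0.224
```

Emit:
arm_command(translation=[[0, 0.4, 0], [0, 0.8, 0], [0, 0.8, 0]], rotation=[[0, 0, 0], [0, 0, 0], [0, 0, 0]], grip=[1, 1, 1])

```text
time_s: 17.2
position: [0.5354, -0.146, 0.1189]
tcp_rot: [[0.227, -0.009, 0.974], [-0.974, 0.004, 0.227], [-0.006, -1.0, -0.008]]
force: [-0.6, -0.0, -0.2]
opening: 0.226
```

Emit:
arm_command(translation=[[0, 0.4, 0], [0, 0.7, 0], [0, 0.7, 0], [0, 0.7, 0], [0, 0.7, 0]], rotation=[[0, 0, 0], [0, 0, 0], [0, 0, 0], [0, 0, 0], [0, 0, 0]], grip=[1, 1, 1, 1, 1])

```text
time_s: 17.7
position: [0.54, -0.1467, 0.0686]
tcp_rot: [[0.228, 0.003, 0.974], [-0.974, -0.001, 0.228], [0.002, -1.0, 0.002]]
force: [0.5, 1.1, 0.4]
opening: 0.224
```

```bash
python3 - <<'E'
from h import *
s=bot.read_state(); print(s['time_s'],s['position'],s['force'],s['opening'])
print(togo(s,[.5386,-.1446,.0492],12.85))
E
```

```text
17.7 [ 0.53999517 -0.14666112  0.06856751] [0.49637389 1.11618978 0.40075077] 0.22396416530287472
('shift shares', array([-0.03 ,  0.242, -0.012]), 'turn y share', np.float64(0.006))
```

Emit:
arm_command(translation=[[-0.02, 0.1, 0], [-0.02, 0.2, 0], [-0.02, 0.21, 0], [-0.02, 0.21, 0], [-0.02, 0.21, 0]], rotation=[[0, 0, 0], [0, 0, 0], [0, 0, 0], [0, 0, 0], [0, 0, 0]], grip=[1, 1, 1, 1, 1])

```text
time_s: 18.2
position: [0.5387, -0.144, 0.0501]
tcp_rot: [[0.229, -0.0, 0.973], [-0.973, -0.0, 0.229], [0.0, -1.0, -0.0]]
force: [-0.5, 0.8, -0.7]
opening: 0.223
```

Emit:
arm_command(translation=[[0, 0, 0], [0, 0, 0], [0, 0, 0], [0, 0, 0]], rotation=[[0, 0, 0], [0, 0, 0], [0, 0, 0], [0, 0, 0]], grip=[0.2, 0.2, 0.2, 0.2])

```text
time_s: 18.6
position: [0.5387, -0.1441, 0.0503]
tcp_rot: [[0.229, 0.0, 0.973], [-0.973, -0.0, 0.229], [0.0, -1.0, 0.0]]
force: [-0.1, 0.5, -0.1]
opening: 0.389
```

Emit:
arm_command(translation=[[0, -0.4, 0], [0, -0.9, 0], [0, -0.9, 0]], rotation=[[0, 0, 0], [0, 0, 0], [0, 0, 0]], grip=[0.2, 0.2, 0.2])

```text
time_s: 18.9
position: [0.5418, -0.1454, 0.1266]
tcp_rot: [[0.229, 0.009, 0.973], [-0.973, -0.004, 0.229], [0.006, -1.0, 0.008]]
force: [1.1, -0.5, 0.5]
opening: 0.397
```

Emit:
arm_command(translation=[[0.4, -0.4, 0], [0.8, -0.8, 0], [1, -1, 0], [1, -1, 0]], rotation=[[0, 0, 0], [0, 0, 0], [0, 0, 0], [0, 0, 0]], grip=[-0.2, -0.2, -0.2, -0.2])

```text
time_s: 19.3
position: [0.5591, -0.2252, 0.2046]
tcp_rot: [[0.226, 0.006, 0.974], [-0.974, -0.005, 0.226], [0.006, -1.0, 0.005]]
force: [-0.9, 1.2, -0.3]
opening: 0.585
```

```bash
python3 - <<'E'
from h import *
s,c=show(dict(),'w4')
print(togo(s,[.56,-.30,.25],90.7))
E
```

```text
19.3 [ 0.5591 -0.2252  0.2046] yaw 13.1 J6 -45.61291477741414 open 0.5851262332456258
('shift shares', array([ 0.917, -0.563, -0.198]), 'turn y share', np.float64(-1.294))
```

View pics/w4.png

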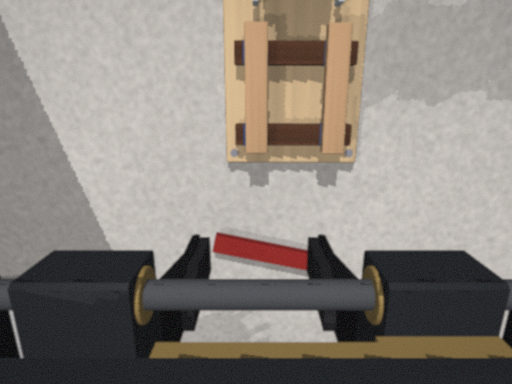

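Wrist view 4: both slats lie across the cleats on the blue marks, from (246–268, 22–153) and (323–349, 22–153). Checking the numbers and the way to the red slat.

Emit:
arm_command(translation=[[0.3, -0.2, 0], [0.6, -0.4, -0.1], [0.9, -0.56, -0.2], [0.9, -0.56, -0.2], [0.9, -0.56, -0.2]], rotation=[[0, -0.13, 0], [0, -0.26, 0], [0, -0.39, 0], [0, -0.52, 0], [0, -0.65, 0]], grip=[-0.2, -0.2, -0.2, -0.2, -0.2])

```text
time_s: 19.85
position: [0.5566, -0.2943, 0.2447]
tcp_rot: [[0.794, -0.003, 0.608], [-0.608, 0.003, 0.794], [-0.005, -1.0, 0.001]]
force: [0.1, 0.7, -0.2]
opening: 0.599
```

Emit:
arm_command(translation=[[0, 0, 0], [0, 0, 0], [0, 0, 0], [0, 0, 0], [0, 0, 0]], rotation=[[0, -0.13, 0], [0, -0.26, 0], [0, -0.39, 0], [0, -0.52, 0], [0, -0.645, 0]], grip=[-0.2, -0.2, -0.2, -0.2, -0.2])

```text
time_s: 20.35
position: [0.5565, -0.293, 0.244]
tcp_rot: [[1.0, -0.005, -0.023], [0.023, 0.004, 1.0], [-0.005, -1.0, 0.004]]
force: [0.2, -0.8, -0.8]
opening: 0.601
```

Emit:
arm_command(translation=[[0, 0, 0], [0, 0, 0], [0, 0, 0]], rotation=[[0, 0, 0], [0, 0, 0], [0, 0, 0]], grip=[-0.2, -0.2, -0.2])

```text
time_s: 20.65
position: [0.5575, -0.2947, 0.2459]
tcp_rot: [[1.0, -0.002, -0.015], [0.015, 0.001, 1.0], [-0.002, -1.0, 0.001]]
force: [0.7, 0.0, 0.1]
opening: 0.599
```

```bash
python3 - <<'E'
from h import *
_,c=pickle.load(open('w4.pkl','rb'))
*t,th=np.load('rig.npy'); r=np.radians(th); R=np.array([[np.cos(r),-np.sin(r)],[np.sin(r),np.cos(r)]])
for q in ([(246,22),(267,22),(246,153),(268,153)],[(327,22),(349,22),(323,153),(345,153)]):
    P=np.array([R.T@(at(c,p,.034)[:2]-t) for p in q])*1000; print(P.round(1).tolist(),P.mean(0))
s,c=show({},'w5')
m=models.recognise('wrist','slat_red')[:1]; print(m)
p,a,w,hh=slat(c,(200,60,320,240),red=True); print(p,a,w,hh)
print(togo(s,[*p,.025],a+90))
E
```

```text
[[43.4, -43.6], [43.3, -26.2], [152.7, -44.2], [152.6, -23.9]] [ 98.02929627 -34.47132815]
[[43.0, 23.7], [42.9, 42.1], [152.4, 27.1], [152.4, 47.5]] [97.6848743  35.10879846]
20.65 [ 0.5575 -0.2947  0.2459] yaw 90.9 J6 -128.85936455702992 open 0.5991410858529256
[{'extent': [0.4674, 0.3745, 0.5014, 0.6185], 'conf': 0.78}]
[ 0.58371222 -0.30479407] 0.723049521446228 107.73290252685547 17.345685958862305
('shift shares', array([ 0.331,  2.761, -0.135]), 'turn y share', np.float64(0.002))
```

Emit:
arm_command(translation=[[0.33, 0.4, -0.13], [0.33, 0.9, -0.13], [0.33, 0.9, -0.13]], rotation=[[0, 0, 0], [0, 0, 0], [0, 0, 0]], grip=[-0.2, -0.2, -0.2])

```text
time_s: 21.05
position: [0.5813, -0.3032, 0.1692]
tcp_rot: [[1.0, -0.01, -0.015], [0.015, 0.008, 1.0], [-0.01, -1.0, 0.008]]
force: [-1.0, 1.2, 0.1]
opening: 0.6
```

Emit:
arm_command(translation=[[0, 0.45, 0], [0, 0.9, 0], [0, 0.9, 0], [0, 0.9, 0], [0, 0.9, 0]], rotation=[[0, 0, 0], [0, 0, 0], [0, 0, 0], [0, 0, 0], [0, 0, 0]], grip=[-0.2, -0.2, -0.2, -0.2, -0.2])

```text
time_s: 21.55
position: [0.5858, -0.3067, 0.1058]
tcp_rot: [[1.0, 0.004, -0.016], [0.016, -0.003, 1.0], [0.004, -1.0, -0.003]]
force: [0.6, 0.6, -0.1]
opening: 0.599
```

Emit:
arm_command(translation=[[0, 0.35, 0], [0, 0.7, 0], [0, 0.94, 0], [0, 0.94, 0], [0, 0.94, 0]], rotation=[[0, 0, 0], [0, 0, 0], [0, 0, 0], [0, 0, 0], [0, 0, 0]], grip=[-0.2, -0.2, -0.2, -0.2, -0.2])

```text
time_s: 22.05
position: [0.5856, -0.3064, 0.0297]
tcp_rot: [[1.0, 0.002, -0.016], [0.016, -0.002, 1.0], [0.002, -1.0, -0.002]]
force: [-0.8, 0.4, 0.8]
opening: 0.598
```

Emit:
arm_command(translation=[[0, 0, 0], [0, 0, 0], [0, 0, 0], [0, 0, 0], [0, 0, 0]], rotation=[[0, 0, 0], [0, 0, 0], [0, 0, 0], [0, 0, 0], [0, 0, 0]], grip=[1, 1, 1, 1, 1])

```text
time_s: 22.55
position: [0.5845, -0.3057, 0.028]
tcp_rot: [[1.0, 0.0, -0.016], [0.016, -0.0, 1.0], [0.0, -1.0, -0.0]]
force: [-0.8, -0.4, 0.9]
opening: 0.23
```

Emit:
arm_command(translation=[[0, -0.4, 0], [0, -0.95, 0], [0, -0.95, 0], [0, -0.95, 0]], rotation=[[0, 0, 0], [0, 0, 0], [0, 0, 0], [0, 0, 0]], grip=[1, 1, 1, 1])

```text
time_s: 22.95
position: [0.5851, -0.3061, 0.1052]
tcp_rot: [[1.0, 0.002, -0.016], [0.016, -0.002, 1.0], [0.002, -1.0, -0.002]]
force: [0.1, -0.4, -1.5]
opening: 0.226
```

Emit:
arm_command(translation=[[0, -0.4, 0], [0, -0.9, 0], [0, -0.9, 0], [0, -0.9, 0], [0, -0.9, 0]], rotation=[[0, -0.1, 0], [0, -0.2, 0], [0, -0.2, 0], [0, -0.2, 0], [0, -0.2, 0]], grip=[1, 1, 1, 1, 1])

```text
time_s: 23.45
position: [0.5831, -0.3047, 0.1735]
tcp_rot: [[0.975, -0.004, -0.223], [0.223, 0.003, 0.975], [-0.003, -1.0, 0.004]]
force: [-0.3, 0.2, -1.0]
opening: 0.224
```

```bash
python3 - <<'E'
from h import *
s=bot.read_state(); print(s['time_s'],s['position'],yaw(s['tcp_rot']),s['opening'])
print(togo(s,[.5737,-.1366,.18],102.85))
E
```

```text
23.45 [ 0.58312541 -0.30467244  0.17349423] 102.88696688038702 0.22430475324344787
('shift shares', array([ 0.353, -0.075,  2.075]), 'turn y share', np.float64(0.001))
```

Emit:
arm_command(translation=[[0.12, 0, 0.4], [0.17, 0, 1], [0.17, 0, 1]], rotation=[[0, 0, 0], [0, 0, 0], [0, 0, 0]], grip=[1, 1, 1])

```text
time_s: 23.75
position: [0.5762, -0.2177, 0.1727]
tcp_rot: [[0.974, -0.009, -0.227], [0.227, 0.008, 0.974], [-0.007, -1.0, 0.01]]
force: [-0.4, 0.7, -0.3]
opening: 0.223
```

Emit:
arm_command(translation=[[0.12, 0, 0.4], [0.17, 0, 1], [0.17, 0, 1], [0.17, 0, 1]], rotation=[[0, 0, 0], [0, 0, 0], [0, 0, 0], [0, 0, 0]], grip=[1, 1, 1, 1])

```text
time_s: 24.15
position: [0.5743, -0.1424, 0.1742]
tcp_rot: [[0.974, -0.003, -0.226], [0.226, 0.001, 0.974], [-0.003, -1.0, 0.002]]
force: [0.3, -0.2, -0.5]
opening: 0.222
```

Emit:
arm_command(translation=[[0, 0.35, 0.07], [0, 0.7, 0.07], [0, 1, 0.07], [0, 1, 0.07], [0, 1, 0.07]], rotation=[[0, 0, 0], [0, 0, 0], [0, 0, 0], [0, 0, 0], [0, 0, 0]], grip=[1, 1, 1, 1, 1])

```text
time_s: 24.65
position: [0.5739, -0.1393, 0.0951]
tcp_rot: [[0.975, -0.001, -0.222], [0.222, 0.0, 0.975], [-0.001, -1.0, 0.001]]
force: [-0.3, 1.1, 0.1]
opening: 0.228
```

Emit:
arm_command(translation=[[0, 0.1, 0], [0, 0.1, 0], [0, 0.1, 0], [0, 0.1, 0], [0, 0.1, 0]], rotation=[[0, 0, 0], [0, 0, 0], [0, 0, 0], [0, 0, 0], [0, 0, 0]], grip=[1, 1, 1, 1, 1])

```text
time_s: 25.15
position: [0.5742, -0.1382, 0.0883]
tcp_rot: [[0.975, 0.001, -0.224], [0.224, -0.0, 0.975], [0.001, -1.0, -0.001]]
force: [-0.6, 0.1, -1.2]
opening: 0.223
```

```bash
python3 - <<'E'
from h import *
s=bot.read_state(); print(s['time_s'],s['position'],s['force'],s['opening'])
print(togo(s,[.5737,-.1366,.062],102.85))
E
```

```text
25.15 [ 0.57419293 -0.1382085   0.08829827] [-0.58081806  0.06284502 -1.16931435] 0.22251406493486575
('shift shares', array([-0.002,  0.329,  0.021]), 'turn y share', np.float64(0.001))
```

Emit:
arm_command(translation=[[0, 0.15, 0.02], [0, 0.25, 0.02], [0, 0.33, 0.02], [0, 0.33, 0.02], [0, 0.33, 0.02]], rotation=[[0, 0, 0], [0, 0, 0], [0, 0, 0], [0, 0, 0], [0, 0, 0]], grip=[1, 1, 1, 1, 1])

```text
time_s: 25.65
position: [0.573, -0.1362, 0.0608]
tcp_rot: [[0.975, -0.001, -0.224], [0.224, 0.001, 0.975], [-0.001, -1.0, 0.001]]
force: [-1.3, 0.0, 1.5]
opening: 0.223
```

Emit:
arm_command(translation=[[0, 0, 0], [0, 0, 0], [0, 0, 0], [0, 0, 0]], rotation=[[0, 0, 0], [0, 0, 0], [0, 0, 0], [0, 0, 0]], grip=[0.2, 0.2, 0.2, 0.2])

```text
time_s: 26.05
position: [0.5736, -0.1366, 0.0612]
tcp_rot: [[0.975, -0.0, -0.224], [0.224, -0.0, 0.975], [-0.0, -1.0, -0.0]]
force: [-0.8, -0.1, 0.1]
opening: 0.389
```

Emit:
arm_command(translation=[[0, -0.4, 0], [0, -0.9, 0], [0, -0.9, 0]], rotation=[[0, 0, 0], [0, 0, 0], [0, 0, 0]], grip=[0.2, 0.2, 0.2])

```text
time_s: 26.35
position: [0.577, -0.1381, 0.1382]
tcp_rot: [[0.975, 0.01, -0.224], [0.224, -0.004, 0.975], [0.009, -1.0, -0.007]]
force: [0.9, 0.3, -1.0]
opening: 0.4
```

Emit:
arm_command(translation=[[0, -0.5, 0], [0, -1, 0], [0, -1, 0], [0, -1, 0]], rotation=[[0, 0, 0], [0, 0, 0], [0, 0, 0], [0, 0, 0]], grip=[-0.2, -0.2, -0.2, -0.2])

```text
time_s: 26.75
position: [0.5738, -0.1367, 0.214]
tcp_rot: [[0.975, 0.002, -0.224], [0.224, -0.001, 0.975], [0.001, -1.0, -0.001]]
force: [-0.3, 0.9, 1.0]
opening: 0.592
```

Emit:
arm_command(translation=[[0, -0.4, 0.4], [0, -0.4, 1], [0, -0.4, 1], [0, -0.4, 1], [0, -0.4, 1]], rotation=[[0, 0, 0], [0, 0, 0], [0, 0, 0], [0, 0, 0], [0, 0, 0]], grip=[-0.2, -0.2, -0.2, -0.2, -0.2])

```text
time_s: 27.25
position: [0.5553, -0.059, 0.244]
tcp_rot: [[0.975, -0.002, -0.224], [0.224, 0.0, 0.975], [-0.002, -1.0, 0.001]]
force: [-0.1, -0.5, 0.7]
opening: 0.6
```

```bash
python3 - <<'E'
from h import *
s,c=show(dict(cap_seat=.034,carriage=.011,handle=.03,pointer=.031,mark=0,slat_red=.034),'w6')
E
```

```text
27.25 [ 0.5553 -0.059   0.244 ] yaw 102.9 J6 -120.42434584460356 open 0.6003046070211896
cap_seat 0.57 [181.7 177.1] [ 0.5754 -0.1363]
carriage 0.67 [290.  171.2] [ 0.5476 -0.0222]
handle 0.95 [322.1 174.6] [0.54   0.0097]
pointer 0.83 [318.  220.3] [0.5911 0.0195]
mark 0.72 [379.6 213.3] [0.5756 0.0978]
slat_red 0.96 [185.2 176. ] [ 0.5734 -0.1329]
```

View pics/w6.png

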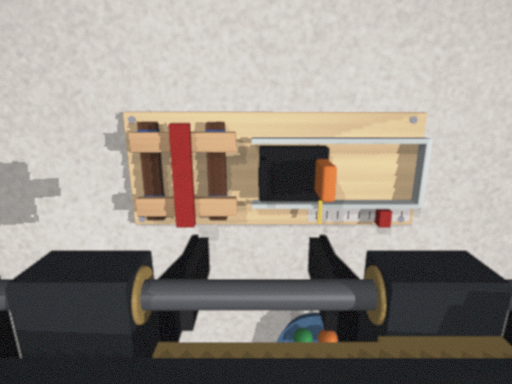

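Wrist view 6: red slat crosswise at (182,175) over both plain slats. Handle at (327,180), yellow pointer at (319,212), red mark at (385,217).

```bash
python3 - <<'E'
from h import *
s,c=pickle.load(open('w6.pkl','rb'))
*t,th=np.load('rig.npy'); r=np.radians(th); R=np.array([[np.cos(r),-np.sin(r)],[np.sin(r),np.cos(r)]])
b=lambda p,z:(R.T@(at(c,p,z)[:2]-t)*1000).round(1)
h=cv2.cvtColor(c['image'],cv2.COLOR_BGR2HSV)
def blob(m,l,t_,r_,b_):
    ys,xs=np.where(m[t_:b_,l:r_]); return xs.min()+l,xs.max()+l,ys.min()+t_,ys.max()+t_,xs.mean()+l,ys.mean()+t_
red=((h[...,0]<6)|(h[...,0]>172))&(h[...,1]>130)
yel=(h[...,0]>20)&(h[...,0]<35)&(h[...,1]>150)&(h[...,2]>120)
for nm,m,bx,z in (('mark',red,(370,200,400,232),.017),('ptr',yel,(308,198,330,228),.031),('redslat',red,(160,115,205,235),.046)):
    q=blob(m,*bx); print(nm,q,b(q[4:],z),b((q[0],q[5]),z),b((q[1]+1,q[5]),z))
S=models.spot_point('wrist','mark')[0]['point']; print('mark spot',b(np.array(S)*[512,384],0))
H=R@[-.05,0]+t; print('handle',H,togo(s,[*H,.13],102.85))
E
```

```text
mark (np.int64(376), np.int64(390), np.int64(210), np.int64(226), np.float64(383.31601731601734), np.float64(217.83982683982686)) [-126.5   53.6] [-118.1   53.6] [-135.5   53.6]
ptr (np.int64(318), np.int64(321), np.int64(200), np.int64(221), np.float64(319.4), np.float64(208.85714285714286)) [-49.2  38.1] [-47.6  38.1] [-52.1  38.1]
redslat (np.int64(169), np.int64(194), np.int64(124), np.int64(226), np.float64(182.03814180929095), np.float64(174.06552567237162)) [96.7 -4.2] [110.1  -4.2] [83.4 -4.3]
mark spot [-128.1   54. ]
handle [0.54039852 0.00963219] ('shift shares', array([0.013, 1.425, 0.876]), 'turn y share', np.float64(0.001))
```

Emit:
arm_command(translation=[[0.01, 0, 0.4], [0.01, 0, 0.88], [0.01, 0, 0.88]], rotation=[[0, 0, 0], [0, 0, 0], [0, 0, 0]], grip=[-0.2, -0.2, -0.2])

```text
time_s: 27.95
position: [0.5387, 0.0136, 0.2452]
tcp_rot: [[0.974, -0.003, -0.227], [0.227, 0.002, 0.974], [-0.002, -1.0, 0.003]]
force: [-0.7, 0.1, -0.1]
opening: 0.602
```

Emit:
arm_command(translation=[[0, 0.4, 0], [0, 0.8, 0], [0, 0.95, 0], [0, 0.95, 0]], rotation=[[0, 0, 0], [0, 0, 0], [0, 0, 0], [0, 0, 0]], grip=[-0.2, -0.2, -0.2, -0.2])

```text
time_s: 28.35
position: [0.5397, 0.0098, 0.1678]
tcp_rot: [[0.975, -0.004, -0.223], [0.223, 0.001, 0.975], [-0.004, -1.0, 0.001]]
force: [-0.5, 0.4, 0.7]
opening: 0.598
```

Emit:
arm_command(translation=[[0, 0.4, 0], [0, 0.6, 0], [0, 0.6, 0], [0, 0.6, 0], [0, 0.6, 0]], rotation=[[0, 0, 0], [0, 0, 0], [0, 0, 0], [0, 0, 0], [0, 0, 0]], grip=[-0.2, -0.2, -0.2, -0.2, -0.2])

```text
time_s: 28.85
position: [0.5421, 0.0098, 0.123]
tcp_rot: [[0.975, 0.003, -0.224], [0.224, -0.001, 0.975], [0.003, -1.0, -0.001]]
force: [-0.7, 0.1, 0.7]
opening: 0.598
```

```bash
python3 - <<'E'
from h import *
s=bot.read_state(); print(s['time_s'],s['position'],s['force'])
print(togo(s,[.5404,.0096,.056],102.85))
E
```

```text
28.85 [0.54206057 0.00981713 0.12299159] [-0.68124308  0.14491153  0.70188783]
('shift shares', array([-0.023,  0.837,  0.003]), 'turn y share', np.float64(0.001))
```

Emit:
arm_command(translation=[[-0.01, 0.4, 0], [-0.01, 0.8, 0], [-0.01, 0.8, 0], [-0.01, 0.8, 0], [-0.01, 0.8, 0]], rotation=[[0, 0, 0], [0, 0, 0], [0, 0, 0], [0, 0, 0], [0, 0, 0]], grip=[-0.2, -0.2, -0.2, -0.2, -0.2])

```text
time_s: 29.35
position: [0.5413, 0.0098, 0.0592]
tcp_rot: [[0.975, 0.003, -0.224], [0.224, -0.001, 0.975], [0.003, -1.0, -0.001]]
force: [0.0, -0.1, -0.3]
opening: 0.599
```

Emit:
arm_command(translation=[[0, 0, 0], [0, 0, 0], [0, 0, 0], [0, 0, 0], [0, 0, 0]], rotation=[[0, 0, 0], [0, 0, 0], [0, 0, 0], [0, 0, 0], [0, 0, 0]], grip=[1, 1, 1, 1, 1])

```text
time_s: 29.85
position: [0.5399, 0.01, 0.0575]
tcp_rot: [[0.975, 0.0, -0.224], [0.224, -0.0, 0.975], [0.0, -1.0, -0.0]]
force: [0.3, -0.4, 0.2]
opening: 0.232
```

```bash
python3 - <<'E'
from h import *
s=bot.read_state(); print(s['time_s'],s['position'],s['force'],s['opening']*87)
*t,th=np.load('rig.npy'); r=np.radians(th); R=np.array([[np.cos(r),-np.sin(r)],[np.sin(r),np.cos(r)]])
print(R.T@(np.array(s['position'])[:2]-t)*1000, togo(s,[*(R@[-.128,0]+t),.056],102.85))
E
```

```text
29.85 [0.53994338 0.00999118 0.05748407] [ 0.28020477 -0.4312493   0.19176515] 20.179580760914597
[-50.45118301  -0.36394443] ('shift shares', array([0.006, 0.018, 0.969]), 'turn y share', np.float64(0.001))
```

Emit:
arm_command(translation=[[0, 0, 0], [0, 0, 0], [0, 0, 0], [0, 0, 0]], rotation=[[0, 0, 0], [0, 0, 0], [0, 0, 0], [0, 0, 0]], grip=[1, 1, 1, 1])

```text
time_s: 30.25
position: [0.5402, 0.0091, 0.0575]
tcp_rot: [[0.975, 0.0, -0.224], [0.224, -0.001, 0.975], [0.0, -1.0, -0.001]]
force: [0.0, -4.1, 1.3]
opening: 0.155
```

Emit:
arm_command(translation=[[0, 0, 0.1], [0, 0, 0.2], [0, 0, 0.3], [0, 0, 0.4], [0, 0, 0.5]], rotation=[[0, 0, 0], [0, 0, 0], [0, 0, 0], [0, 0, 0], [0, 0, 0]], grip=[1, 1, 1, 1, 1])

```text
time_s: 30.75
position: [0.5314, 0.0477, 0.0574]
tcp_rot: [[0.974, 0.001, -0.224], [0.224, -0.002, 0.974], [0.0, -1.0, -0.002]]
force: [-0.2, -9.0, -0.0]
opening: 0.16
```

Emit:
arm_command(translation=[[0, 0, 0.1], [0, 0, 0.2], [0, 0, 0.3], [0, 0, 0.4], [0, 0, 0.47]], rotation=[[0, 0, 0], [0, 0, 0], [0, 0, 0], [0, 0, 0], [0, 0, 0]], grip=[1, 1, 1, 1, 1])

```text
time_s: 31.25
position: [0.523, 0.0841, 0.0574]
tcp_rot: [[0.974, 0.001, -0.225], [0.225, -0.003, 0.974], [0.0, -1.0, -0.003]]
force: [0.1, -10.0, 0.2]
opening: 0.158
```

Emit:
arm_command(translation=[[0, 0, 0], [0, 0, 0], [0, 0, 0], [0, 0, 0], [0, 0, 0]], rotation=[[0, 0, 0], [0, 0, 0], [0, 0, 0], [0, 0, 0], [0, 0, 0]], grip=[1, 1, 1, 1, 1])

```text
time_s: 31.75
position: [0.5231, 0.0838, 0.0574]
tcp_rot: [[0.974, 0.001, -0.225], [0.225, -0.002, 0.974], [0.0, -1.0, -0.003]]
force: [-0.0, -9.4, 1.2]
opening: 0.157
```

```bash
python3 - <<'E'
from h import *
s,c=show(dict(pointer=.031,mark=0),'w7'); print(s['force'],s['opening']*87)
*t,th=np.load('rig.npy'); r=np.radians(th); R=np.array([[np.cos(r),-np.sin(r)],[np.sin(r),np.cos(r)]])
print(R.T@(np.array(s['position'])[:2]-t)*1000)
i=[]
for n,k in (('top',{}),('side',{})):
    c=cap(n,n+'7')
    for k,z in (('pointer',.031),('mark',0),('handle',.03)):
        for q in models.spot_point(n,k)[:1]:
            px=np.array(q['point'])*[512,384]; print(n,k,round(q['conf'],2),(R.T@(at(c,px,z)[:2]-t)*1000).round(1))
    i.append(c['image'])
a=cv2.resize(i[0][175:250,190:330],(560,300),interpolation=2); b=cv2.resize(i[1][165:265,195:325],(390,300),interpolation=2)
w=cv2.resize(pickle.load(open('w7.pkl','rb'))[1]['image'],(400,300))
o=np.zeros((600,800,3),np.uint8); o[:300,:560]=a; o[300:,:390]=b; o[300:,400:]=w; cv2.imwrite('pics/c7.png',o)
E
```

```text
31.75 [0.5231 0.0838 0.0574] yaw 103.0 J6 -105.71119271608065 open 0.15675657366463705
pointer 0.93 [257.7 331.5] [0.5743 0.0969]
[-0.01888955 -9.38376708  1.16616099] 13.637821908823422
[-126.15416246   -0.34820883]
top mark 0.73 [ 433.1 -157.6]
side pointer 0.77 [-117.9   46.8]
side mark 0.48 [-118.4   42. ]
side handle 0.88 [-135.1    1.1]
```

View pics/c7.png

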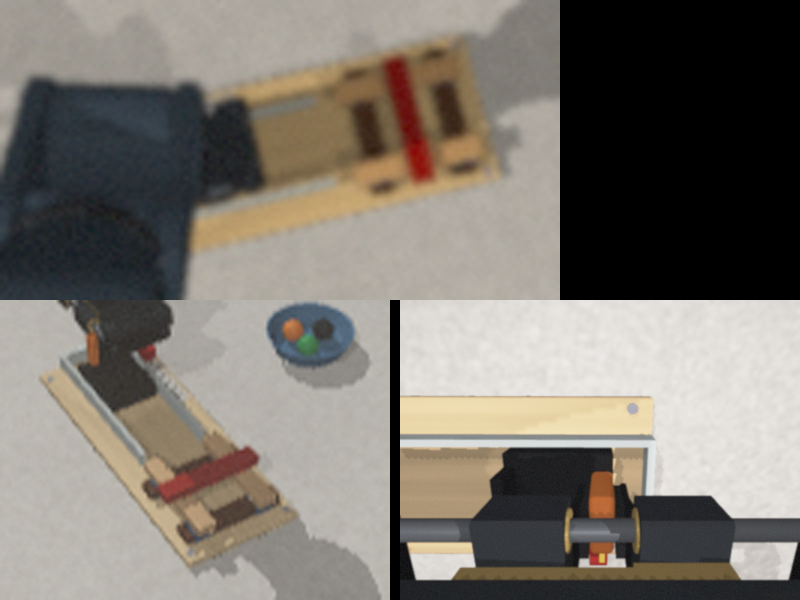

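Composite: slats undisturbed in the top and side views. The wrist view shows the yellow pointer over the red mark near wrist pixel (255,331). Zooming there.

```bash
python3 - <<'E'
from h import *
s,c=pickle.load(open('w7.pkl','rb')); im=c['image']
cv2.imwrite('pics/z7.png',cv2.resize(im[305:350,220:295],None,fx=8,fy=8,interpolation=0))
*t,th=np.load('rig.npy'); r=np.radians(th); R=np.array([[np.cos(r),-np.sin(r)],[np.sin(r),np.cos(r)]])
h=cv2.cvtColor(im,cv2.COLOR_BGR2HSV)[318:348,230:290]
for n,m,z in (('red',((h[...,0]<6)|(h[...,0]>172))&(h[...,1]>130),.017),('yel',(h[...,0]>20)&(h[...,0]<35)&(h[...,1]>130),.031)):
    ys,xs=np.where(m)
    print(n,xs.min()+230,xs.max()+230,ys.min()+318,ys.max()+318,[(R.T@(at(c,(x,ys.mean()+318),z)[:2]-t)*1000).round(1) for x in (xs.min()+229.5,xs.max()+230.5)])
E
```

```text
red 242 264 319 338 [array([-117.2,   63.2]), array([-131.8,   63.2])]
yel 255 261 325 335 [array([-125.6,   51.3]), array([-129.7,   51.3])]
```

View pics/z7.png

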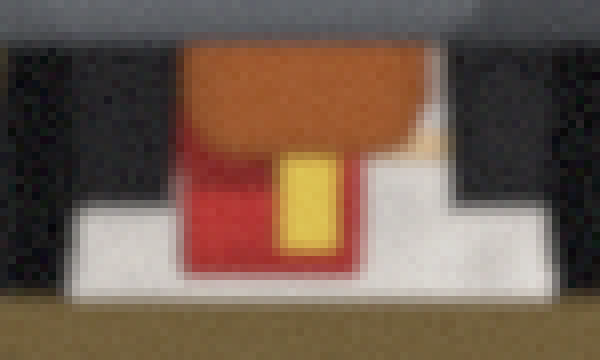

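Zoom: red mark spans columns 243–265 and the pointer 254.6–262.5. So the pointer is about 3 mm too far back; easing forward 3 mm.

Emit:
arm_command(translation=[[0, 0, -0.02], [0, 0, -0.04], [0, 0, -0.04], [0, 0, -0.04], [0, 0, -0.04]], rotation=[[0, 0, 0], [0, 0, 0], [0, 0, 0], [0, 0, 0], [0, 0, 0]], grip=[1, 1, 1, 1, 1])

```text
time_s: 32.8
position: [0.5239, 0.0805, 0.0574]
tcp_rot: [[0.974, 0.001, -0.225], [0.225, -0.003, 0.974], [0.0, -1.0, -0.003]]
force: [0.5, -10.6, 1.4]
opening: 0.157
```

```bash
python3 - <<'E'
from h import *
s,c=show({},'w8'); im=c['image']; print(s['force'],s['opening']*87,np.abs(s['qvel']).max())
*t,th=np.load('rig.npy'); r=np.radians(th); R=np.array([[np.cos(r),-np.sin(r)],[np.sin(r),np.cos(r)]])
h=cv2.cvtColor(im,cv2.COLOR_BGR2HSV)[328:337,230:290]
for n,m,z in (('red',((h[...,0]<6)|(h[...,0]>172))&(h[...,1]>130),.017),('yel',(h[...,0]>20)&(h[...,0]<35)&(h[...,1]>130),.031)):
    ys,xs=np.where(m)
    print(n,xs.min()+230,xs.max()+230,[(R.T@(at(c,(x,332),z)[:2]-t)*1000).round(1) for x in (xs.min()+229.5,xs.max()+230.5)])
E
```

```text
32.8 [0.5239 0.0805 0.0574] yaw 103.0 J6 -106.05184065762502 open 0.15708741793326403
[  0.52834907 -10.644295     1.37292294] 13.666605360193971 0.06278591870354386
red 249 269 [array([-118.2,   64. ]), array([-131.6,   63.9])]
yel 256 261 [array([-122.8,   52.8]), array([-126.3,   52.8])]
```

Pointer is at board x ≈ -124.5 mm and the mark's middle at ≈ -124.9 mm. The arm is still holding against about 10 N, so I'm handing in.

```bash
python3 -c "
from rig import bot
print(bot.hand_in()); s=bot.read_state(); print(s['time_s'],s['position'],s['force'],s['opening'])"
```

```text
the job is handed in; nothing more can be done
None
the job is handed in; nothing more can be done
```

I laid both plain slats across the cleats on the blue marks and the red slat crosswise over them. I then drew the carriage back and handed the job in at about 33 s while still holding it; no verdict was reported.

My last checks:
- **Plain slats:** both were within about 2.5 mm of their seats and parallel to the board.
- **Red slat:** its middle measured about 3 mm along and 4 mm across from its seat, and it was still in place after the pull.
- **Pointer:** it is about 0.4 mm from the red mark's middle, with the arm holding against about 10 N and at rest.
- **Other objects:** I did not measure the mug, mouse, pen pot or dish again at the end, but nothing was seen or felt touching them. The target never showed in any picture, so I could not check that it is still standing.

One disagreement: an earlier, more oblique view put the mark 2–4 mm further back. I used the close, near-vertical view instead and eased the carriage forward 3 mm.

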